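# Let the wide paper roll out of its lever dispenser

## Robot

A 6-joint arm with a two-finger parallel gripper is mounted at the origin on the work surface. World frame = base frame: x ahead of the robot, y to its left, z up, the work surface at z = 0. Lengths are in m, angles in degrees, forces in N, time in s.
With the tool pointing down it reaches from about 0.4 to 0.825 m from the base axis. Payload 7 kg.
Tool frame: the origin (TCP) lies at the very end of the fingers, on their centre line; the grasp point (between the pads) lies 19 mm behind it; z points along the fingers, x is the direction in which the jaws open and shut, and the axes are right-handed (so a half turn about z gives the same grasp; the last joint's range is limited). The gripper opens to 85 mm and grips with 20 to 120 N. Pads are 22 mm wide; open, the fingers measure 114 mm over their backs; the gripper's body (76 mm by 85 mm) begins 54 mm behind the grasp point. The pads swing forward as they close: fully open they stand 13 mm farther back than shut.
Start: joints at [-49.383, 20.546, 0.682, 0, -70.136, -16.507], TCP at [0.276, -0.616, 0.231] pointing down, gripper open.
Joint ranges: [-176.03, 176.03], [-82.01, 121.73], [-58.28, 71.71], [-173.87, 95.51], [-174.79, -0.11], [-173.66, 173.66]. Speed limits (degrees/s): [136.94, 136.94, 172.46, 180, 180, 180].

## Interface

Orientations are given as [roll, pitch, yaw] about the fixed x, y, z axes, in that order (R = Rz(yaw) Ry(pitch) Rx(roll)).
In Python, from cell import * gives the robot as it stands.
- The arm moves only by the tool apply_moves, never from a script. Its argument "moves" is a list of rows, each a list of 3 entries, a list of its own where there are three numbers: the shift along the tool's x, y, z as a fraction of full scale, then the turn, a rotation vector about the tool's x, y, z as a fraction of full scale, then the finger opening in mm, from 0 to 85.4. In form: [[[dx, dy, dz], [wx, wy, wz], grip], ...]. A call has exactly 5 rows; each row is the pose to reach, as a shift and turn from the pose commanded when the call began, along the tool's axes at that moment, turning the shorter way round; what a row does not reach only later rows make up. Full scale, the value 1, is 100 mm for a shift and 180 degrees for a turn. A row lasts 1/8 s, in which the tool goes at most 62.5 mm and 10.7 degrees, less where a joint would pass 70% of its speed; a pose out of reach is approached as far as the arm can. A call with a number of a shift or a turn outside -1 to 1 is refused whole. A call with a gripper value outside its range is refused whole. The fingers move at their own pace and stop on an object; "grip_force" is the grip in N (left out, the last holds). Time passes only in rows, so rows that repeat a pose let the fingers close, or fill a call up. It gives the time, the measured TCP pose, the force and the opening at its end, in the units of the state.
- observe(): the state, without advancing time (a new reading comes with each control period).
- snapshot(name): name is "side" or "top" or "wrist"; returns (picture, depth): 384x512x3 uint8, red, green, blue; 384x512 float32, m along the optical axis (not along the pixel's ray), 0 where there is no reading.
- get_calibration(name): a dict with "fx", "fy", "cx", "cy" (pixels), "k1" (the pictures are not rectified: a ray, as slopes to the right and down, at radius r is drawn at 1 + k1 r^2 times it, then the intrinsics apply), "cam_to_world" (4x4, takes a point from camera to world coordinates). Camera axes: x right, y up, looking along -z (the intrinsics and any distortion apply to the point x, -y, -z); pixel columns grow to the right and rows downward; lengths in m; the calibration is good to about 2 mm. A picture is of the moment at which its call begins: read the wrist's pose just before it. get_calibration takes no time and is no camera call; for the wrist camera it gives the pose at the moment of the call.
- sign_off(): hands the job in, once; it reports no verdict.
The state is a dict: "t": time; "joint_pos": joint angles; "dq": joint speeds; "joint_efforts": joint torques, N m; "eef_pos": TCP position; "ee_rot": TCP orientation; "contact_force": force on the tool from outside, world axes, zero at the start; "moment": the same for the moment, N m; "grip_width": finger opening in m.
Only numpy, scipy, OpenCV 4.12 (cv2) and the standard library are available. Lean on these libraries where they do the work, as an engineer would, in place of code of your own. Each camera call takes 0.05 s, during which the arm holds its last target.

## Task

Two lever dispensers for calculator paper rolls stand on the desk. On the one with the wide roll, press the lever all the way down with the fingertips and keep it down until the roll has rolled out and lies still in the tray, then ease the lever back up so that the lid shuts fully without slamming, and move clear. Do not touch the lid or the roll, and leave the narrow dispenser and everything else on the desk alone.

Things in the scene. Friction and masses are not known exactly. Their poses are not given: they have to be found in the camera images.
- wide_dispenser: grey sheet-metal dispenser holding one 80 mm wide paper roll, fixed to the desk: 98 mm wide (y), 290 mm long (x -155 to +135), 130 mm tall. Origin: on the desk, under its middle. Its x axis points from its open tray (front, -x end, towards the robot) to its back. Its floor slopes down at 1 in 5 to the tray, whose front lip (inner face at x -150, 52 mm tall) stops the roll. It differs from the other only in its width and its roll.
- wide_lever: steel press lever of the wide dispenser, on its right-hand side (-y). Origin: on the lever's pivot axis at x +20, z 100 mm, y 0 of the dispenser (pivot axis parallel to the dispenser's y). The arm points forward (-x), 110 mm from pivot to pad centre, rising at 0.35 rad when up; the end pad is 32 mm (x) by 28 mm (y). Pushed all the way down the arm points 0.15 rad below level.
- wide_pad (a point): centre of the top face of the wide lever's pad: at x -81, y -95, z 143 mm of the dispenser when the lever is up, and x -90, z 89 mm when it is all the way down. The pad's rear edge runs on into the 10 mm wide arm; nothing stands above the pad. The point moves with the pad.
- wide_lever_turn (a joint): lever angle (rad): 0 up (at rest), 0.5 all the way down at its stop. It is pressed from above; a spring and the lid's weight bring it back up if it is let go. Takes about 3 to 6 N at the pad; it swings about 53 mm down at the pad.
- wide_lid: flat aluminium lid of the wide dispenser, 84 mm wide, 92 mm long, leaning over the mouth and holding the roll back. Origin: middle of its hinge at its upper edge, x 0, z 118 mm of the dispenser.
- wide_lid_turn (a joint): lid angle (rad): 0 shut, 1.0 fully up (level); linked to the lever, lid angle = 2 x lever angle. Let go, it slams shut in about a third of a second. The roll passes under it well before it is fully up.
- wide_roll_center (a point): centre of the white paper roll of the wide dispenser, 50 mm across, 80 mm long, axis along the dispenser's y, 90 to 170 g. It starts behind the lid, about x +5, z 69 mm of the dispenser; at rest in the tray its centre is at about x -125, z 43 mm. It takes about 1 to 3 s to roll out and come to rest.
- narrow_dispenser: grey sheet-metal dispenser holding one 44 mm wide paper roll, fixed to the desk: 62 mm wide (y), 290 mm long (x -155 to +135), 130 mm tall. Origin: on the desk, under its middle. Its x axis points from its open tray (front, -x end, towards the robot) to its back. Its floor slopes down at 1 in 5 to the tray, whose front lip (inner face at x -150, 52 mm tall) stops the roll. It differs from the other only in its width and its roll.
- narrow_lever: steel press lever of the narrow dispenser, on its right-hand side (-y). Origin: on the lever's pivot axis at x +20, z 100 mm, y 0 of the dispenser (pivot axis parallel to the dispenser's y). The arm points forward (-x), 110 mm from pivot to pad centre, rising at 0.35 rad when up; the end pad is 32 mm (x) by 28 mm (y). Pushed all the way down the arm points 0.15 rad below level.
- narrow_pad (a point): centre of the top face of the narrow lever's pad: at x -81, y -77, z 143 mm of the dispenser when the lever is up, and x -90, z 89 mm when it is all the way down. The pad's rear edge runs on into the 10 mm wide arm; nothing stands above the pad. The point moves with the pad.
- narrow_lever_turn (a joint): lever angle (rad): 0 up (at rest), 0.5 all the way down at its stop. It is pressed from above; a spring and the lid's weight bring it back up if it is let go. Takes about 3 to 6 N at the pad; it swings about 53 mm down at the pad.
- narrow_lid: flat aluminium lid of the narrow dispenser, 48 mm wide, 92 mm long, leaning over the mouth and holding the roll back. Origin: middle of its hinge at its upper edge, x 0, z 118 mm of the dispenser.
- narrow_lid_turn (a joint): lid angle (rad): 0 shut, 1.0 fully up (level); linked to the lever, lid angle = 2 x lever angle. Let go, it slams shut in about a third of a second. The roll passes under it well before it is fully up.
- narrow_roll_center (a point): centre of the white paper roll of the narrow dispenser, 50 mm across, 44 mm long, axis along the dispenser's y, 50 to 95 g. It starts behind the lid, about x +5, z 69 mm of the dispenser; at rest in the tray its centre is at about x -125, z 43 mm. It takes about 1 to 3 s to roll out and come to rest.
- glue_stick: glue stick standing upright, 27 mm across, 88 mm tall, loose, to be left alone. Origin: centre of its underside.
- sharpener: small pencil sharpener, 30 x 26 x 32 mm, loose, to be left alone. Origin: centre of its underside.
- mug: white mug, 80 mm across, 92 mm tall, loose, to be left alone. Origin: centre of its underside.
- stapler: stapler lying on its base, 140 x 36 x 52 mm, loose, to be left alone. Origin: centre of its underside.
- mouse: computer mouse, 105 x 60 x 34 mm, loose, to be left alone. Origin: centre of its underside.
- eraser: small eraser, 55 x 22 x 12 mm, loose, to be left alone. Origin: centre of its underside.
- tape_roll: flat roll of tape, 62 mm across, 18 mm high, loose, to be left alone. Origin: centre of its underside.
- wide_roll: the same wide paper roll as a body (its origin is its centre; its frame turns as it rolls).

How it is judged:
By the outcome, as a careful person would: the job done as asked, in the order asked, and still so for the second after the job is handed in, with the robot touching nothing.
It also fails if it takes over 38 s, if anything falls off the work surface, if the arm or the gripper's body presses on something with over 40 N, if the wrist force passes 120 N, or if a joint passes its speed limit or range.

## Working session

There is one attempt and no reset: what is moved stays moved. The work goes in short steps, Python scripts to look and compute and a tool call to move; the robot and the scene stay as the last step left them, time stands still between calls to the robot, and variables do not carry over. Pictures are saved under pics/ and viewed, and the job is handed in when it is done.

Besides the shell and the picture viewer there is one more tool, called after "Call:" as a command line: name --argument value ..., lists and objects as JSON in quotes. apply_moves: Moves the arm, as the interface text tells. Shift numbers are shares of 100 mm and turn numbers shares of 180 degrees, none past 1 either way. Its arguments: {"type":"object","properties":{"moves":{"type":"array","items":{"type":"array"}},"grip_force":{"type":"number"}},"required":["moves"]}

```bash
ls; mkdir -p pics
python3 - <<'E'
from cell import *
import cv2, numpy as np
print(observe())
for n in ["side","top"]:
    p,d=snapshot(n); cv2.imwrite(f"pics/{n}0.png",p[:,:,::-1]); np.savez(f"{n}0.npz",p=p,d=d)
    print(n,get_calibration(n))
E
```

```text
pics
{'t': 0.0, 'joint_pos': array([-4.93863112e+01,  2.05912646e+01,  6.34836316e-01, -2.03096127e-02,
       -7.01345367e+01, -1.65066000e+01]), 'dq': array([ 0.02937148, -0.00061594,  0.15035589,  0.00039179, -0.11830592,
        0.09959499]), 'joint_efforts': array([-1.69310613e-03, -5.83327568e+01,  2.93409777e+01,  6.93652824e+00,
       -6.06372894e-03,  2.46050774e-05]), 'eef_pos': array([ 0.27548739, -0.61571384,  0.23037307]), 'ee_rot': array([-1.79992457e+02, -9.26410959e-02,  1.14100166e+02]), 'contact_force': array([-0.53113396,  0.86384373,  0.1096625 ]), 'moment': array([-0.04045092,  0.02395614,  0.03480012]), 'grip_width': 0.08528678325185926}
side {'fx': 449.47959487452744, 'fy': 449.47959487452744, 'cx': 253.75486945969138, 'cy': 191.57353924387672, 'k1': -4.255536947892975e-05, 'cam_to_world': array([[-0.85636719,  0.36339345, -0.36685207, -0.00713299],
       [-0.51597584, -0.57455113,  0.63534237,  0.95722049],
       [ 0.02010399,  0.73337317,  0.67952898,  1.11626311],
       [ 0.        ,  0.        ,  0.        ,  1.        ]])}
top {'fx': 492.71973376190726, 'fy': 492.71973376190726, 'cx': 252.8270754239273, 'cy': 194.97079682387823, 'k1': -0.10317299815930342, 'cam_to_world': array([[-2.29284374e-02,  9.84782698e-01, -1.72271076e-01,
         3.01798690e-01],
       [-9.99736345e-01, -2.27984057e-02,  2.73358022e-03,
        -1.61424377e-02],
       [-1.23552338e-03,  1.72288333e-01,  9.85045788e-01,
         1.34069277e+00],
       [ 0.00000000e+00,  0.00000000e+00,  0.00000000e+00,
         1.00000000e+00]])}
```

View pics/top0.png

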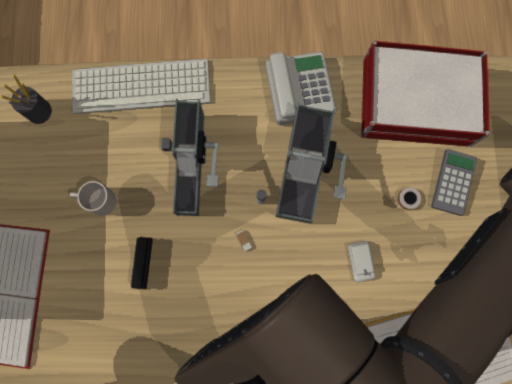

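View pics/side0.png

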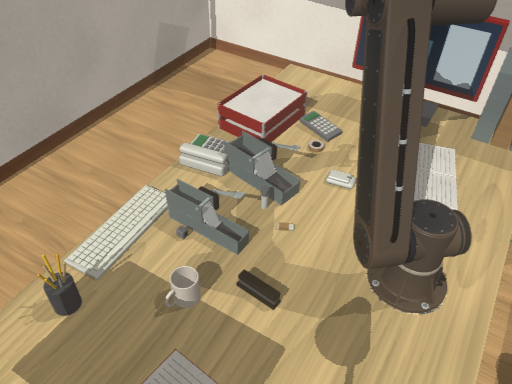

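The top view shows two dispensers. The left one, around (188,157), looks narrower than the right one, around (305,163), whose lever pad is near (341,192). Next I'll measure them from depth.

```bash
cat > h.py <<'E'
import numpy as np, cv2
from cell import *
def cloud(d,c):
    H,W=d.shape
    u,v=np.meshgrid(np.arange(W),np.arange(H))
    K=np.array([[c['fx'],0,c['cx']],[0,c['fy'],c['cy']],[0,0,1]])
    n=cv2.undistortPoints(np.stack([u,v],-1).reshape(-1,1,2).astype(float),K,np.array([c['k1'],0,0,0.])).reshape(H,W,2)
    P=np.stack([n[...,0]*d,-n[...,1]*d,-d],-1)
    M=c['cam_to_world']
    return P@M[:3,:3].T+M[:3,3]
E
python3 - <<'E'
from h import *
z=np.load('top0.npz');p,d=z['p'],z['d']
P=cloud(d,get_calibration('top'))
np.save('Ptop.npy',P)
for (a,b) in [((330,135),'w'),((200,130),'n')]:
    u0,v0=a
for v in range(140,206,4):
    print(v,' '.join(f"{int(P[v,u,2]*1000):4d}" for u in range(272,356,3)))
cv2.imwrite('pics/crop.png',cv2.resize(p[90:235,140:370,::-1],None,fx=3.4,fy=3.4,interpolation=cv2.INTER_CUBIC))
E
```

```text
140   -1    0    6   -4    0    1   99   47   56   53   59   52   55   53   56   50   53   54   79  127    4   -1    0    0    1   -1   -6    0
144   -2   -4   -1    0   -1   -4  127   52   50   55   46   54   50   52   53   52   54   54   99  134  129  130   -5    1    0   -3   -2   -1
148    0    0   -3    3    0    0  128   78   45   48   51   48   53   47   47   50   47   49  118  134  133  127    1    1   -1   -1    0    2
152    0   -2   -4    0   -6   -2  127  116  119   89   90   87   85   80   80   46   51   57  131  131  130   -3   -6   -4    0   -4    0    0
156   -5    1   -4   -4   -2  105  110  112  116  122  123  124  124  121  126  115   88   72  126  133  129  103  107  111  109    0   -4   -5
160   -1    3    0   -3    0   93   98   98  103  105  101  102  110  106  113  119  116  122  127  130  129    2    0   98  107 1340    3   -3
164    2    0    2    1    2   35   87   85   91   89   94   95   97   98   99  104  102  112  129  129  132   -5 1340  110  111    4   -2    1
168    0   -1    3   -2   30   62   69   68   75   82   74   80   84   85   87   89   92   8
[... 647 characters left out ...]
  61   22   20   23   32   26   28   30   28   25   25   25   59    3    4   -6    3    2  141  138  137  140    3    5   -1
192   -3    1   -4   64   25   20   23   25   28   26   25   25   26   25   30   61    0    1   -3   -4    0  144  141  142  144    0    0    0
196    0   -3    0   21   15   20   23   19   19   24   30   27   27   21   22   -1   -2    0   -2    2   -3  145  151  148  149   -1   -5   -1
200    2    0   41   16   21   20   22   17   18   14   21   19   24   20   44    1    2   -4    0   -2    1    5   -2    0   -3   -1    1   -1
204   -3   -1   63   19   20   14   19   22   22   18   17   16   20   18   60   -2    2    4    2    0   -2   -1   -4   -3    1    4    0   -3
```

View pics/crop.png

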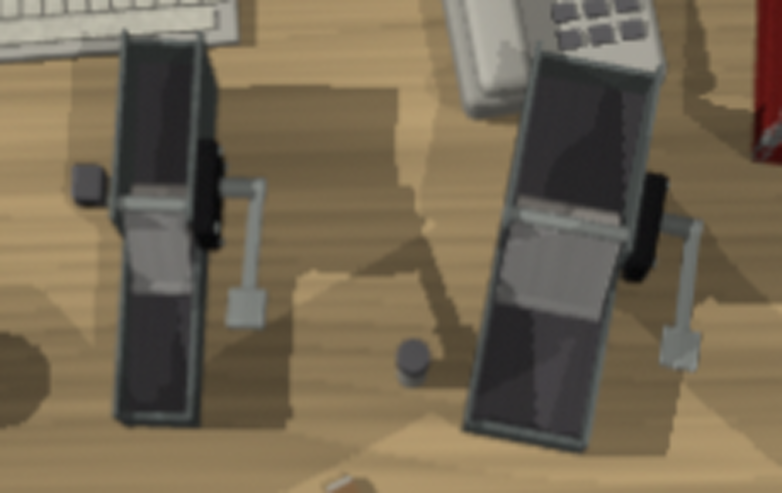

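The crop shows the right dispenser is clearly the wider one. Its pad reads z ≈ 0.143 m, as expected. I'll work out its exact pose.

Run:
```python
from h import *
z=np.load('top0.npz');p,d=z['p'],z['d']; P=np.load('Ptop.npy')
def pad(P,box,zr):
    u0,u1,v0,v1=box
    Q=P[v0:v1,u0:u1].reshape(-1,3); Q=Q[(Q[:,2]>zr[0])&(Q[:,2]<zr[1])]
    return Q
for nm,b in [('wide',(328,350,183,202)),('nar',(200,222,170,190))]:
    Q=pad(P,b,(.132,.16)); print(nm,len(Q),Q.mean(0),Q.min(0),Q.max(0),cv2.minAreaRect((Q[:,:2]*1000).astype(np.float32)))
# dispenser bodies: all pts z>8mm in box, connected
for nm,b in [('wide',(270,326,100,222)),('nar',(172,204,95,218))]:
    u0,u1,v0,v1=b
    S=P[v0:v1,u0:u1]; m=(S[...,2]>.012)&(S[...,2]<.2)
    # front part (tray) widths per row: left/right edge
    for v in range(v0,v1,8):
        us=np.where(m[v-v0])[0]
        if len(us): print(nm,v,np.round(P[v,u0+us[0]]*1000),np.round(P[v,u0+us[-1]]*1000))
c=get_calibration('side'); zz=np.load('side0.npz'); PS=cloud(zz['d'],c)
near=(np.abs(PS[...,0]-.60)<.2)&(np.abs(PS[...,1]+.2)<.1)&(PS[...,2]>.132)&(PS[...,2]<.16)
vs,us=np.where(near); 
if len(us): print(us.min(),us.max(),vs.min(),vs.max())
for v in range(140,160,2): print(v,[tuple(np.round(PS[v,u]*1000).astype(int)) for u in range(284,304,4)])
```

```text
wide 141 [ 0.51549808 -0.23472951  0.14264109] [ 0.49800268 -0.2492727   0.1322653 ] [ 0.53841078 -0.21935538  0.15303404] ((519.5172119140625, -235.8827667236328), (27.75020980834961, 40.20365905761719), 78.39111328125)
nar 144 [0.553507   0.08151974 0.14239254] [0.5372657  0.0682432  0.13295031] [0.57894023 0.09613591 0.15297907] ((558.19140625, 82.03813171386719), (27.87980079650879, 41.61482620239258), 88.9687728881836)
wide 100 [801. -80.  28.] [ 790. -226.   49.]
wide 108 [780. -82.  21.] [ 768. -225.   46.]
wide 116 [752. -87.  32.] [ 737. -220.   68.]
wide 124 [734. -92.  16.] [ 716. -220.   63.]
wide 132 [ 707. -130.   26.] [ 694. -219.   61.]
wide 140 [ 662. -120.  100.] [ 672. -218.   58.]
wide 148 [ 659. -119.   34.] [ 640. -211.   95.]
wide 156 [ 618. -110.  105.] [ 611. -205.  126.]
wide 164 [ 607. -107.   63.] [ 590. -204.  126.]
wide 172 [ 585. -104.   64.] [ 577. -209.   89.]
wide 180 [564. -98.  60.] [ 562. -196.   62.]
wide 188 [543. -95.  61.] [ 540. -193.   61.]
wide 196 [521. -89.  63.] [ 519. -186.   60.]
wide 204 [500. -85.  63.] [ 498. -183.   58.]
wide 212 [
[... 2413 characters left out ...]
4(609), np.int64(-346), np.int64(-3)), (np.int64(591), np.int64(-345), np.int64(5)), (np.int64(583), np.int64(-365), np.int64(-5)), (np.int64(565), np.int64(-365), np.int64(3)), (np.int64(553), np.int64(-377), np.int64(0))]
156 [(np.int64(601), np.int64(-330), np.int64(0)), (np.int64(591), np.int64(-346), np.int64(-6)), (np.int64(576), np.int64(-352), np.int64(-3)), (np.int64(560), np.int64(-356), np.int64(0)), (np.int64(548), np.int64(-368), np.int64(-2))]
158 [(np.int64(596), np.int64(-321), np.int64(-1)), (np.int64(580), np.int64(-325), np.int64(3)), (np.int64(569), np.int64(-339), np.int64(-2)), (np.int64(556), np.int64(-348), np.int64(-2)), (np.int64(542), np.int64(-356), np.int64(-2))]
```

The wide dispenser is confirmed: 98 mm across its walls, yaw about -12.5°, and pad centre about (0.514, -0.2345, 0.143). I'll close the fingers, start moving across at z 0.23, and turn the tool so that its 22 mm finger width lies along the lever.

Call:
apply_moves --moves '[[[0.13, 0.2, 0], [0, 0, 0.04], 0], [[0.26, 0.4, 0], [0, 0, 0.08], 0], [[0.4, 0.6, 0], [0, 0, 0.12], 0], [[0.53, 0.8, 0], [0, 0, 0.16], 0], [[0.67, 1.0, 0], [0, 0, 0.203], 0]]' --grip_force 20

```text
t: 0.72
eef_pos: [0.3398, -0.5132, 0.2308]
ee_rot: [-180.0, -0.0, 77.3]
contact_force: [0.4, 0.3, -0.0]
grip_width: -0.0002
```

```bash
cat >> h.py <<'E'
from scipy.spatial.transform import Rotation as R
DY=-12.5
def delta(target,yaw=90+DY,pitch=0,roll=180):
    s=observe(); Rc=R.from_euler('xyz',s['ee_rot'],degrees=True)
    Rt=R.from_euler('xyz',[roll,pitch,yaw],degrees=True)
    sh=Rc.inv().apply(np.array(target)-s['eef_pos'])/0.1
    rv=(Rc.inv()*Rt).as_rotvec(degrees=True)/180
    print('t',s['t'],'pos',s['eef_pos'].round(4),'rot',s['ee_rot'].round(2),'F',s['contact_force'].round(2),'grip',round(s['grip_width'],4))
    print('shift',sh.round(3),'turn',rv.round(4))
E
python3 -c "
from h import *
delta([.514,-.2345,.19])"
```

```text
t 0.725 pos [ 0.3398 -0.5132  0.2308] rot [-1.7996e+02 -3.0000e-02  7.7310e+01] F [ 0.42  0.29 -0.02] grip -0.0002
shift [3.102 1.087 0.409] turn [-0.0002 -0.0002 -0.001 ]
```

Call:
apply_moves --moves '[[[0.2, 0.07, 0], [0, 0, 0], 0], [[0.4, 0.14, 0], [0, 0, 0], 0], [[0.6, 0.21, 0], [0, 0, 0], 0], [[0.8, 0.28, 0], [0, 0, 0], 0], [[1.0, 0.35, 0], [0, 0, 0], 0]]'

```text
t: 1.35
eef_pos: [0.3959, -0.423, 0.2312]
ee_rot: [-180.0, -0.0, 77.7]
contact_force: [-0.2, -0.0, 1.3]
grip_width: -0.0001
```

Call:
apply_moves --moves '[[[0.2, 0.07, 0], [0, 0, 0], 0], [[0.4, 0.14, 0], [0, 0, 0], 0], [[0.6, 0.21, 0], [0, 0, 0], 0], [[0.8, 0.28, 0], [0, 0, 0], 0], [[1.0, 0.35, 0], [0, 0, 0], 0]]'

```text
t: 1.98
eef_pos: [0.4515, -0.3328, 0.2313]
ee_rot: [-180.0, -0.0, 77.7]
contact_force: [0.9, -0.8, -0.2]
grip_width: -0.0002
```

Call:
apply_moves --moves '[[[0.2, 0.07, 0], [0, 0, 0], 0], [[0.4, 0.14, 0], [0, 0, 0], 0], [[0.6, 0.21, 0], [0, 0, 0], 0], [[0.8, 0.28, 0], [0, 0, 0], 0], [[1.0, 0.35, 0], [0, 0, 0], 0]]'

```text
t: 2.6
eef_pos: [0.5073, -0.2426, 0.2313]
ee_rot: [-180.0, 0.0, 77.6]
contact_force: [0.0, -0.3, -0.3]
grip_width: 0.0001
```

Run:
```python
from h import *
delta([.514,-.2345,.17])
p,d=snapshot('side'); cv2.imwrite('pics/side1.png',p[:,:,::-1])
c=get_calibration('wrist'); w,dw=snapshot('wrist'); cv2.imwrite('pics/wrist1.png',w[:,:,::-1]); np.savez('wrist1.npz',p=w,d=dw,**c)
t,dt=snapshot('top'); cv2.imwrite('pics/top1.png',t[:,:,::-1])
```

```text
t 2.6 pos [ 0.5073 -0.2426  0.2313] rot [-180.      0.     77.62] F [ 0.02 -0.34 -0.32] grip 0.0001
shift [0.094 0.048 0.613] turn [-0.      0.      0.0007]
```

View pics/wrist1.png

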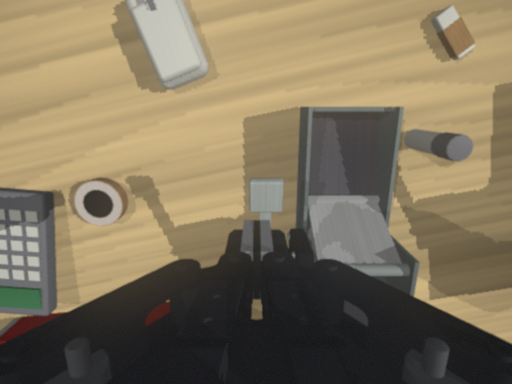

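View pics/side1.png

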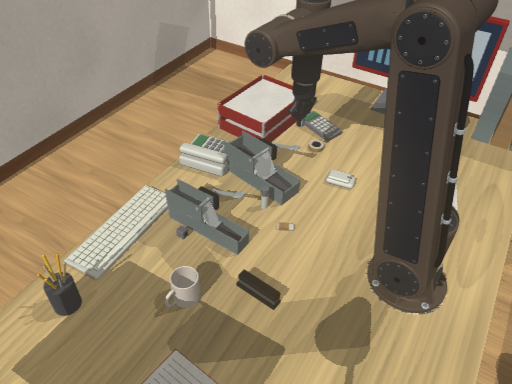

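View pics/top1.png

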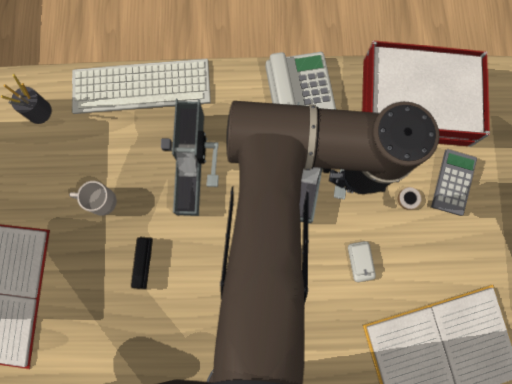

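The wrist view has the pad at about (266,195), just ahead of the shut fingertips at (258,235), and the tray is clearly visible at (350,150). I'll cross-check the pad from wrist depth and project the TCP.

Run:
```python
from h import *
z=np.load('wrist1.npz'); c={k:z[k] for k in ['cam_to_world']}; c.update({k:float(z[k]) for k in ['fx','fy','cx','cy','k1']})
P=cloud(z['d'],c)
u0,v0=240,165; S=P[v0:230,u0:295]; m=(S[...,2]>.125)&(S[...,2]<.165)
Q=S[m]; vs,us=np.where(m); print(len(Q),us.min()+u0,us.max()+u0,vs.min()+v0,vs.max()+v0,Q.mean(0))
a=np.deg2rad(DY); ex=np.array([np.cos(a),np.sin(a)]); ey=np.array([-ex[1],ex[0]])
for v in range(176,222,4):
    k=[u for u in range(240,295) if .12<P[v,u,2]<.165]
    if k: print(v,k[0],k[-1],[ (np.round((P[v,u,:2]@np.stack([ex,ey],1))*1000,1), round(P[v,u,2]*1000,1)) for u in (k[0],k[-1])])
print('pad est in disp axes', np.array([.514,-.2345])@np.stack([ex,ey],1))
# tray walls: points with z ~ .06
for v in range(110,190,12):
    for r in ((290,325),(380,410)):
        k=[u for u in range(*r) if .05<P[v,u,2]<.075]
        if k: print('wall',v,[np.round(P[v,u]*1000) for u in (k[0],k[-1])])
for v in (108,111,114): print(np.round(P[v,[320,350,380]]*1000))
```

```text
1234 249 283 179 224 [ 0.51610302 -0.23558015  0.14336441]
180 249 282 [(array([ 540.2, -131.9]), np.float64(143.5)), (array([ 539.7, -105.2]), np.float64(145.3))]
184 249 283 [(array([ 542.7, -131.8]), np.float64(146.9)), (array([ 542.4, -104.5]), np.float64(147.7))]
188 249 282 [(array([ 546.4, -131.8]), np.float64(145.5)), (array([ 545.8, -105.2]), np.float64(147.4))]
192 249 282 [(array([ 550.1, -131.9]), np.float64(144.5)), (array([ 550.1, -104.8]), np.float64(144.1))]
196 249 282 [(array([ 554.3, -132. ]), np.float64(142.0)), (array([ 553.7, -104.7]), np.float64(143.9))]
200 249 282 [(array([ 557.8, -132. ]), np.float64(142.0)), (array([ 558.1, -104.3]), np.float64(140.9))]
204 249 281 [(array([ 561.9, -132. ]), np.float64(140.3)), (array([ 561.5, -105.1]), np.float64(141.4))]
208 249 281 [(array([ 566.2, -132.1]), np.float64(138.3)), (array([ 565.8, -104.8]), np.float64(139.3))]
212 251 280 [(array([ 570. , -130.4]), np.float64(137.8)), (array([ 570.2, -105.4]), np.float64(137.2))]
216 260 270 [(array([ 575.2, -122.6]), np.float64(133.8)), (array([ 575. , -113.8]), np.float64(
[... 596 characters left out ...]
   51.]), array([ 496., -180.,   61.])]
wall 146 [array([517., -92.,  51.]), array([516., -89.,  62.])]
wall 158 [array([ 509., -187.,   53.]), array([ 508., -183.,   62.])]
wall 158 [array([530., -95.,  52.]), array([529., -92.,  62.])]
wall 170 [array([ 523., -190.,   52.]), array([ 521., -186.,   63.])]
wall 170 [array([543., -98.,  51.]), array([542., -94.,  61.])]
wall 182 [array([ 536., -192.,   55.]), array([ 534., -189.,   63.])]
wall 182 [array([ 557., -101.,   50.]), array([554., -98.,  63.])]
[[ 460. -162.   53.]
 [ 467. -130.   52.]
 [ 474.  -99.   52.]]
[[ 463. -162.   52.]
 [ 470. -131.   52.]
 [ 476. -100.   54.]]
[[ 469. -155.   14.]
 [ 476. -119.   13.]
 [ 484.  -85.   14.]]
```

The wrist depth puts the pad centre at 556 / -118 mm in dispenser-aligned axes, with z 143 mm. The 28 mm width and 30 mm projected length match the specification, and the lip position agrees. Now I'll descend to just above the pad.

Call:
apply_moves --moves '[[[0.09, 0.08, 0.1], [0, 0, 0], 0], [[0.09, 0.08, 0.3], [0, 0, 0], 0], [[0.09, 0.08, 0.5], [0, 0, 0], 0], [[0.09, 0.08, 0.68], [0, 0, 0], 0], [[0.09, 0.08, 0.76], [0, 0, 0], 0]]'

```text
t: 3.38
eef_pos: [0.5159, -0.2367, 0.1536]
ee_rot: [-179.9, 0.0, 77.5]
contact_force: [-0.4, -0.4, -0.1]
grip_width: -0.0001
```

```bash
cat >> h.py <<'E'
def look(tag,cams=('wrist',)):
    s=observe(); a=np.deg2rad(DY); ex=np.array([np.cos(a),np.sin(a)]); ey=np.array([-ex[1],ex[0]])
    print('t',round(s['t'],2),'disp xy',(s['eef_pos'][:2]@np.stack([ex,ey],1)*1000).round(1),'z',round(s['eef_pos'][2]*1000,1),'rot',s['ee_rot'].round(2),'F',s['contact_force'].round(2))
    for n in cams:
        c=get_calibration(n); p,d=snapshot(n); cv2.imwrite(f'pics/{n}_{tag}.png',p[:,:,::-1]); np.savez(f'{n}_{tag}.npz',p=p,d=d,**c)
E
python3 -c "
from h import *
look('a')"
```

```text
t 3.38 disp xy [ 554.9 -119.4] z 153.6 rot [-1.7987e+02  1.0000e-02  7.7540e+01] F [-0.36 -0.4  -0.05]
```

View pics/wrist_a.png

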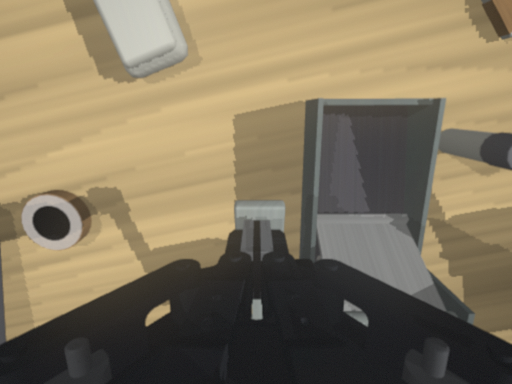

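The wrist view shows the shut fingertips at x 240–275, centred over the pad (235–285, top edge at row 202), with nothing touching. Now I'll press along the arc.

Call:
apply_moves --moves '[[[0.01, 0.0, 0.04], [0, 0, 0], 0], [[0.01, -0.01, 0.09], [0, 0, 0], 0], [[0.01, -0.02, 0.14], [0, 0, 0], 0], [[0.01, -0.035, 0.19], [0, 0, 0], 0], [[0.01, -0.05, 0.24], [0, 0, 0], 0]]'

```text
t: 4.05
eef_pos: [0.5118, -0.2347, 0.1313]
ee_rot: [180.0, 0.0, 77.6]
contact_force: [-0.4, 0.3, 3.4]
grip_width: 0.0001
```

Call:
apply_moves --moves '[[[0, -0.01, 0.05], [0, 0, 0], 0], [[0, -0.02, 0.1], [0, 0, 0], 0], [[0, -0.025, 0.15], [0, 0, 0], 0], [[0, -0.03, 0.2], [0, 0, 0], 0], [[0, -0.035, 0.25], [0, 0, 0], 0]]'

```text
t: 4.68
eef_pos: [0.5081, -0.2338, 0.1058]
ee_rot: [-180.0, 0.0, 77.6]
contact_force: [-3.4, 1.4, 5.2]
grip_width: 0.0001
```

```bash
python3 -c "
from h import *
look('b')"
```

```text
t 4.67 disp xy [ 546.7 -118.3] z 105.8 rot [-179.97    0.     77.57] F [-3.44  1.39  5.16]
```

View pics/wrist_b.png

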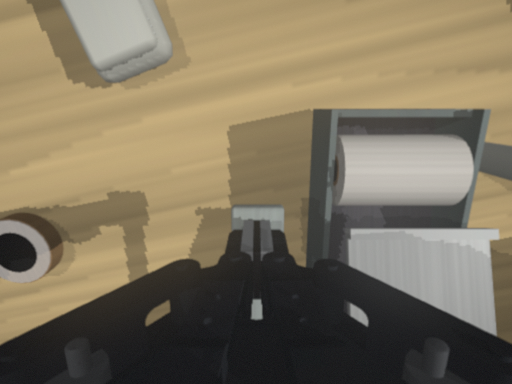

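The roll is already out in the tray and still moving (white, around (405,170)), and the lever is most of the way down at 5 N. I'll go on to the stop.

Call:
apply_moves --moves '[[[0, 0, 0.03], [0, 0, 0], 0], [[0, 0, 0.06], [0, 0, 0], 0], [[0, 0, 0.09], [0, 0, 0], 0], [[0, 0, 0.12], [0, 0, 0], 0], [[0, 0, 0.14], [0, 0, 0], 0]]'

```text
t: 5.35
eef_pos: [0.5085, -0.2339, 0.0921]
ee_rot: [180.0, 0.0, 77.6]
contact_force: [-3.2, 0.6, 5.0]
grip_width: -0.0
```

```bash
python3 -c "
from h import *
look('c')"
```

```text
t 5.35 disp xy [ 547.1 -118.3] z 92.1 rot [179.99   0.    77.57] F [-3.22  0.55  4.95]
```

No stop yet, which fits the expected ~90.7 mm. I'll advance in small steps and watch the force.

Call:
apply_moves --moves '[[[0, 0, 0.01], [0, 0, 0], 0], [[0, 0, 0.015], [0, 0, 0], 0], [[0, 0, 0.02], [0, 0, 0], 0], [[0, 0, 0.025], [0, 0, 0], 0], [[0, 0, 0.03], [0, 0, 0], 0]]'

```text
t: 6.02
eef_pos: [0.5087, -0.234, 0.0902]
ee_rot: [180.0, 0.0, 77.6]
contact_force: [-5.0, 2.3, 14.2]
grip_width: 0.0002
```

```bash
python3 -c "
from h import *
look('d')"
```

```text
t 6.03 disp xy [ 547.3 -118.4] z 90.2 rot [1.7995e+02 2.0000e-02 7.7590e+01] F [-5.02  2.31 14.21]
```

View pics/wrist_d.png

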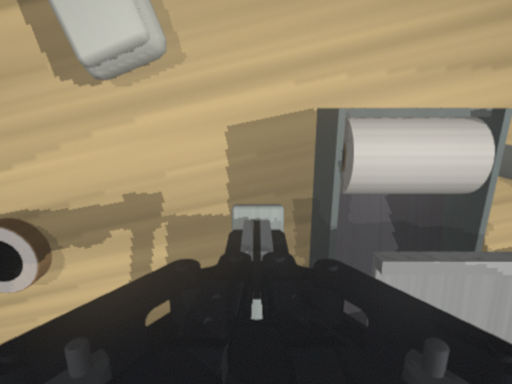

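The force has jumped from 5 to 14 N at z 90.2 mm, so the lever is on its stop. The roll is at the tray's front lip (420,155). I'll hold while it settles.

Call:
apply_moves --moves '[[[0, 0, 0], [0, 0, 0], 0], [[0, 0, 0], [0, 0, 0], 0], [[0, 0, 0], [0, 0, 0], 0], [[0, 0, 0], [0, 0, 0], 0], [[0, 0, 0], [0, 0, 0], 0]]'

```text
t: 6.7
eef_pos: [0.5087, -0.234, 0.0903]
ee_rot: [179.9, 0.0, 77.6]
contact_force: [-4.4, 2.0, 12.2]
grip_width: -0.0
```

Call:
apply_moves --moves '[[[0, 0, 0], [0, 0, 0], 0], [[0, 0, 0], [0, 0, 0], 0], [[0, 0, 0], [0, 0, 0], 0], [[0, 0, 0], [0, 0, 0], 0], [[0, 0, 0], [0, 0, 0], 0]]'

```text
t: 7.32
eef_pos: [0.5087, -0.234, 0.0903]
ee_rot: [179.9, 0.0, 77.6]
contact_force: [-4.8, 2.2, 12.4]
grip_width: -0.0
```

```bash
python3 -c "
from h import *
look('e')"
```

```text
t 7.33 disp xy [ 547.3 -118.3] z 90.3 rot [1.7994e+02 1.0000e-02 7.7590e+01] F [-4.79  2.2  12.45]
```

Call:
apply_moves --moves '[[[0, 0, 0], [0, 0, 0], 0], [[0, 0, 0], [0, 0, 0], 0], [[0, 0, 0], [0, 0, 0], 0], [[0, 0, 0], [0, 0, 0], 0], [[0, 0, 0], [0, 0, 0], 0]]'

```text
t: 8.0
eef_pos: [0.5087, -0.234, 0.0903]
ee_rot: [179.9, 0.0, 77.6]
contact_force: [-5.1, 2.0, 12.0]
grip_width: -0.0002
```

```bash
python3 -c "
from h import *
look('f')
I=[np.load(f'wrist_{k}.npz') for k in 'def']
box=(slice(100,260),slice(310,512))
for a,b in ((0,1),(1,2)): print('diff',np.abs(I[a]['p'][box].astype(int)-I[b]['p'][box]).max(axis=2).mean(), (np.abs(I[a]['p'][box].astype(int)-I[b]['p'][box]).max(axis=2)>15).sum())
a=np.deg2rad(DY); ex=np.array([np.cos(a),np.sin(a)]); ey=np.array([-ex[1],ex[0]])
for z in I:
  c={k:(z[k] if k=='cam_to_world' else float(z[k])) for k in ['fx','fy','cx','cy','k1','cam_to_world']}
  P=cloud(z['d'],c); S=P[112:200,345:490].reshape(-1,3); S=S[(S[:,2]>.05)&(S[:,2]<.08)]
  w=(z['p'][112:200,345:490].min(axis=2)>110).reshape(-1); S=P[112:200,345:490].reshape(-1,3)[w]
  x=S[:,:2]@ex*1000-637; Z=S[:,2]*1000; A=np.c_[2*x,2*Z,np.ones(len(x))]; r=np.linalg.lstsq(A,x*x+Z*Z,rcond=None)[0]
  print('roll centre x,z',r[:2].round(1),'R',np.sqrt(r[2]+r[0]**2+r[1]**2).round(1),'y',np.round([(S[:,:2]@ey).min()*1000,(S[:,:2]@ey).max()*1000],0))
"
```

```text
t 8.0 disp xy [ 547.3 -118.3] z 90.3 rot [1.7995e+02 1.0000e-02 7.7590e+01] F [-5.1   1.99 12.04]
diff 1.4307549504950494 10
diff 1.278898514851485 0
roll centre x,z [-146.8  132.3] R 73.2 y [-119.   24.]
roll centre x,z [-146.5  131.1] R 72.0 y [-119.   24.]
roll centre x,z [-146.6  131.4] R 72.3 y [-119.   25.]
```

View pics/wrist_f.png

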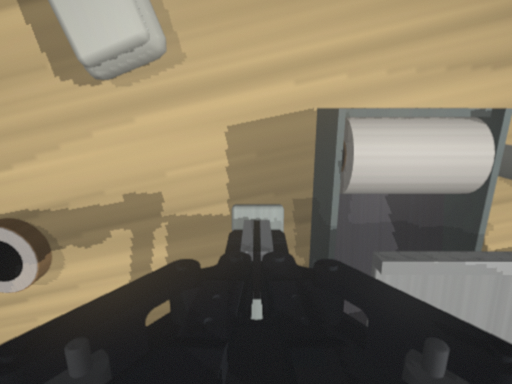

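The three frames from t = 6.0 to 8.0 s are identical, so the roll is still against the lip. My circle fit was spoilt by lip pixels, so I'm not relying on it. Now I'll ease the lever up slowly along the same arc.

Call:
apply_moves --moves '[[[0, 0, -0.02], [0, 0, 0], 0], [[0, 0, -0.04], [0, 0, 0], 0], [[0, 0, -0.06], [0, 0, 0], 0], [[0, 0, -0.08], [0, 0, 0], 0], [[0, 0, -0.1], [0, 0, 0], 0]]'

```text
t: 8.68
eef_pos: [0.5082, -0.2338, 0.0993]
ee_rot: [-180.0, -0.0, 77.6]
contact_force: [-3.0, -0.4, 3.9]
grip_width: -0.0004
```

Call:
apply_moves --moves '[[[0, 0, -0.02], [0, 0, 0], 0], [[0, 0, -0.04], [0, 0, 0], 0], [[0, 0, -0.06], [0, 0, 0], 0], [[0, 0.003, -0.08], [0, 0, 0], 0], [[0, 0.005, -0.1], [0, 0, 0], 0]]'

```text
t: 9.3
eef_pos: [0.5089, -0.2339, 0.1094]
ee_rot: [180.0, -0.0, 77.6]
contact_force: [-1.5, -0.7, 2.9]
grip_width: 0.0003
```

Call:
apply_moves --moves '[[[0, 0.003, -0.02], [0, 0, 0], 0], [[0, 0.006, -0.04], [0, 0, 0], 0], [[0, 0.009, -0.06], [0, 0, 0], 0], [[0, 0.012, -0.08], [0, 0, 0], 0], [[0, 0.015, -0.1], [0, 0, 0], 0]]'

```text
t: 9.93
eef_pos: [0.5105, -0.2343, 0.1195]
ee_rot: [180.0, -0.0, 77.6]
contact_force: [-1.3, -0.4, 3.5]
grip_width: 0.0002
```

```bash
python3 -c "
from h import *
look('g')"
```

```text
t 9.93 disp xy [ 549.1 -118.2] z 119.5 rot [179.99  -0.    77.57] F [-1.3  -0.4   3.47]
```

View pics/wrist_g.png

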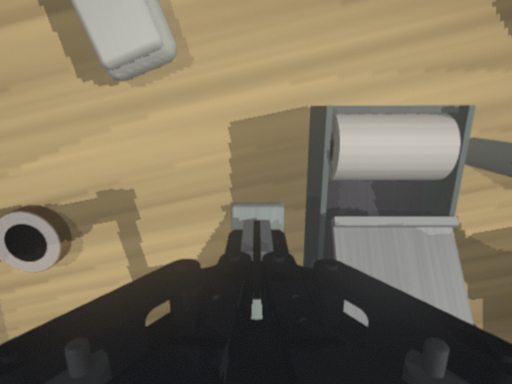

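The wrist view shows the lever following the fingers with 3.5 N still on them. The lid edge at row 220 is coming down behind the roll, which stays at the lip. I'll carry on, slower near the end.

Call:
apply_moves --moves '[[[0, 0.005, -0.02], [0, 0, 0], 0], [[0, 0.01, -0.04], [0, 0, 0], 0], [[0, 0.015, -0.06], [0, 0, 0], 0], [[0, 0.02, -0.08], [0, 0, 0], 0], [[0, 0.025, -0.1], [0, 0, 0], 0]]'

```text
t: 10.6
eef_pos: [0.5129, -0.2348, 0.1294]
ee_rot: [180.0, -0.0, 77.6]
contact_force: [-1.3, 0.5, 4.0]
grip_width: -0.0001
```

Call:
apply_moves --moves '[[[0, 0.005, -0.015], [0, 0, 0], 0], [[0, 0.01, -0.03], [0, 0, 0], 0], [[0, 0.013, -0.045], [0, 0, 0], 0], [[0, 0.016, -0.055], [0, 0, 0], 0], [[0, 0.02, -0.07], [0, 0, 0], 0]]'

```text
t: 11.22
eef_pos: [0.515, -0.2353, 0.1364]
ee_rot: [180.0, -0.0, 77.6]
contact_force: [-0.6, -0.1, 3.6]
grip_width: -0.0001
```

Call:
apply_moves --moves '[[[0, 0.003, -0.01], [0, 0, 0], 0], [[0, 0.006, -0.02], [0, 0, 0], 0], [[0, 0.01, -0.03], [0, 0, 0], 0], [[0, 0.013, -0.04], [0, 0, 0], 0], [[0, 0.016, -0.05], [0, 0, 0], 0]]'

```text
t: 11.85
eef_pos: [0.5166, -0.2356, 0.1414]
ee_rot: [180.0, 0.0, 77.6]
contact_force: [1.9, -0.4, 1.6]
grip_width: -0.0003
```

Call:
apply_moves --moves '[[[0, 0.003, -0.01], [0, 0, 0], 0], [[0, 0.006, -0.02], [0, 0, 0], 0], [[0, 0.01, -0.03], [0, 0, 0], 0], [[0, 0.013, -0.04], [0, 0, 0], 0], [[0, 0.016, -0.05], [0, 0, 0], 0]]'

```text
t: 12.48
eef_pos: [0.5174, -0.2358, 0.1461]
ee_rot: [-179.9, -0.0, 77.6]
contact_force: [-0.3, 0.6, 0.9]
grip_width: -0.0001
```

```bash
python3 -c "
from h import *
look('h')"
```

```text
t 12.47 disp xy [ 556.2 -118.3] z 146.1 rot [-179.94   -0.     77.56] F [-0.33  0.55  0.95]
```

View pics/wrist_h.png

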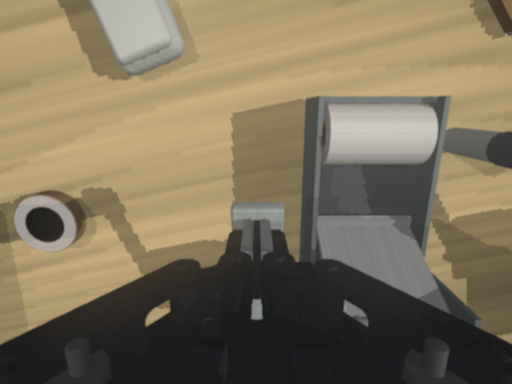

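The lid looks shut, the same as in the first frame, and the roll is in the tray. Contact is nearly gone. I'll lift the last few millimetres slowly and then move clear.

Call:
apply_moves --moves '[[[0, 0, -0.01], [0, 0, 0], 0], [[0, 0, -0.02], [0, 0, 0], 0], [[0, 0, -0.03], [0, 0, 0], 0], [[0, 0, -0.045], [0, 0, 0], 0], [[0, 0, -0.06], [0, 0, 0], 0]]'

```text
t: 13.15
eef_pos: [0.5178, -0.236, 0.1524]
ee_rot: [-180.0, -0.0, 77.6]
contact_force: [0.8, -0.6, 1.1]
grip_width: 0.0003
```

Call:
apply_moves --moves '[[[0, 0, -0.1], [0, 0, 0], 0], [[0, 0, -0.25], [0, 0, 0], 0], [[0, 0, -0.45], [0, 0, 0], 0], [[0, 0, -0.65], [0, 0, 0], 0], [[0, 0, -0.85], [0, 0, 0], 0]]'

```text
t: 13.78
eef_pos: [0.518, -0.236, 0.2393]
ee_rot: [179.9, 0.0, 77.6]
contact_force: [0.1, -0.2, -0.1]
grip_width: 0.0
```

```bash
python3 -c "
from h import *
look('i',('wrist','side','top'))
z=np.load('wrist_i.npz'); c={k:(z[k] if k=='cam_to_world' else float(z[k])) for k in ['fx','fy','cx','cy','k1','cam_to_world']}
P=cloud(z['d'],c); a=np.deg2rad(DY); ex=np.array([np.cos(a),np.sin(a)]); ey=np.array([-ex[1],ex[0]])
X=P[...,:2]@ex*1000-637; Y=P[...,:2]@ey*1000+118.3-95; Z=P[...,2]*1000
m=(abs(Y+95)<11)&(Z>120)&(Z<165)&(X<-65)&(X>-100); print('pad',X[m].min(),X[m].max(),'z at -81',Z[m&(abs(X+81)<2)].mean())
m=(abs(Y)<30)&(X>-148)&(X<-100)&(Z>55); print('roll top',Z[m].max(),X[m][np.argsort(Z[m])[-60:]].mean())
P0=np.load('wrist1.npz'); c0={k:(P0[k] if k=='cam_to_world' else float(P0[k])) for k in ['fx','fy','cx','cy','k1','cam_to_world']}
Q=cloud(P0['d'],c0); X0=Q[...,:2]@ex*1000-637; Y0=Q[...,:2]@ey*1000+23.3; Z0=Q[...,2]*1000
for lo in range(-70,0,10):
  f=lambda X,Y,Z: Z[(abs(Y)<35)&(X>lo)&(X<lo+10)&(Z>0)]
  print(lo,np.median(f(X0,Y0,Z0)) if len(f(X0,Y0,Z0)) else None,np.median(f(X,Y,Z)) if len(f(X,Y,Z)) else None)
"
```

```text
t 13.78 disp xy [ 556.8 -118.3] z 239.3 rot [179.93   0.    77.57] F [ 0.15 -0.24 -0.07]
pad -98.01104998521532 -65.16179919918716 z at -81 143.49232208273688
roll top 69.43002795247565 -124.36894970660322
-70 29.271250525741976 29.344790097410254
-60 31.866073115527442 31.79019416158568
-50 46.941774680015925 46.77764530704751
-40 60.969376508604235 60.81142161325454
-30 78.75587639241749 78.63241779094487
-20 96.87300263076776 96.82393019436964
-10 113.19883265701807 116.59103201554782
```

View pics/wrist_i.png

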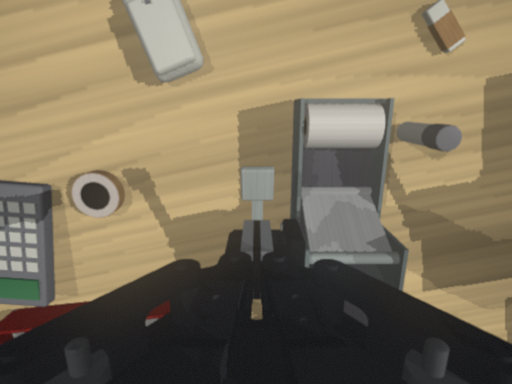

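View pics/side_i.png

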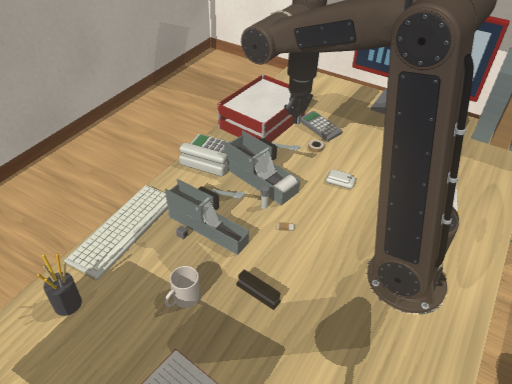

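The lid profile matches the starting one within 0.2 mm over the panel, and the pad is back at z 143.5. The roll top is at z 69, x -124, in the tray. One last move takes the arm further to the side, and then I'll hand in.

Call:
apply_moves --moves '[[[-0.2, 0, -0.05], [0, 0, 0], 0], [[-0.4, 0, -0.1], [0, 0, 0], 0], [[-0.6, 0, -0.1], [0, 0, 0], 0], [[-0.75, 0, -0.1], [0, 0, 0], 0], [[-0.8, 0, -0.1], [0, 0, 0], 0]]'

```text
t: 14.55
eef_pos: [0.5001, -0.3153, 0.2468]
ee_rot: [-180.0, -0.0, 77.5]
contact_force: [0.7, 0.4, -0.2]
grip_width: 0.0
```

Call:
apply_moves --moves '[[[0, 0, 0], [0, 0, 0], 0], [[0, 0, 0], [0, 0, 0], 0], [[0, 0, 0], [0, 0, 0], 0], [[0, 0, 0], [0, 0, 0], 0], [[0, 0, 0], [0, 0, 0], 0]]'

```text
t: 15.18
eef_pos: [0.5007, -0.3139, 0.2474]
ee_rot: [180.0, 0.0, 77.6]
contact_force: [0.8, 0.3, -0.1]
grip_width: -0.0004
```

```bash
python3 -c "
from h import *
look('j',('wrist',))
print(sign_off())"
```

```text
t 15.18 disp xy [ 556.8 -198. ] z 247.4 rot [179.99   0.    77.59] F [ 0.81  0.25 -0.07]
the job is handed in; nothing more can be done
None
```

The wide roll is out and lying still in its tray, the lid is shut, and the arm is clear. I handed the job in at about 15 s of the 38 s allowed.

- **Press:** I pressed the lever to its stop with the shut fingertips. The force rose from 5 to about 14 N at a tip height of 90 mm. I held it there for about 2 s.
- **Roll:** wrist pictures over those 2 s showed no movement of the roll against the front lip. Afterwards its top measured 69 mm high at x -124 mm, against an expected 68 mm and -125 mm.
- **Release:** I let the lever up over about 4.5 s, with the fingers on the pad until the force had fallen to about 1 N. The pad is back at 143.5 mm high. The lid profile matches the starting one within about 0.2 mm, except at the hinge edge, where the two readings differ by 3 mm.
- **Everything else:** I saw nothing else moved in the last side and wrist pictures.

One check failed: my circle fit for the roll's centre was spoilt by pixels from the lip. I relied on the picture comparison and the later height reading instead. I took a last wrist picture just before handing in but did not look at it.

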